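# Pile the spare rollers and hold the stand camera at full height

### The job

Take the spare thick roller from the bench (not the thin one) and lay it in the saddle between the two rollers in the cradle of the photo stand, parallel to them and roughly level with their ends, so the three make a stable pyramid. Then squeeze in the button on the head of the stand's camera mast, pull the telescopic mast straight up past its first stop to its second stop, fully extended, so that the camera sees the whole pile. The mast sinks if let go, so finish while holding the head up there; leave the pyramid standing and everything else where it is.

Things in the scene. Friction and masses are not known exactly. Their poses are not given: they have to be found in the camera images.
- stand: photo stand fixed to the bench: aluminium base plate 150 (x) x 300 (y) x 8 mm, origin at the centre of its underside, z up. On its -y half the roller cradle, on its +y half (at y = +105 mm) the upright telescopic mast
- cradle (a point): centre of the cradle's floor (top of the base plate, 8 mm above the bench); axes as the stand's. Two low rails, 24 mm high above the plate, 100 mm long, run along y at x = +-55 mm and stop the two rollers between them (102 mm clear) from spreading; the ends are open
- roller_a: thick roller lying in the cradle on its robot side, 50 mm diameter, 60 mm long, white nylon with a steel hub in each flat end, 140 g or so, loose; origin at its middle, its axis is its own y axis
- roller_b: thick roller lying in the cradle on its far side, touching or almost touching roller_a, 50 mm diameter, 60 mm long, white nylon with a steel hub in each flat end, loose; origin at its middle, its axis is its own y axis
- roller_c: the spare thick roller lying on the bench to the right of the stand, 50 mm diameter, 60 mm long, white nylon with a steel hub in each flat end, 140 g or so, loose; it rolls. Saddled on the other two its middle is about 68 mm above the cradle's floor; origin at its middle, its axis is its own y axis
- thin_roller: a thinner roller lying on the bench near roller_c (either may be the nearer one), 32 mm diameter, 60 mm long, white nylon with a steel hub in each flat end, loose; bystander; origin at its middle, its axis is its own y axis
- camera_head: grey grip block at the top of the mast, 36 (x) x 40 (y) x 52 mm (z), origin at its centre, which is 145 mm above the bench with the mast down; axes as the stand's, z up. A small black camera sticks out 32 mm on its -y side, 15 mm either side of its middle in x; nothing stands on top. The release button is on its -x face, the plain +x face is opposite, so a pinch along x squeezes the button in: 44 mm wide over the button, 38 mm with it in
- button (a joint): release button on the head's -x face, white, 26 mm wide, 30 mm high, level with the head's centre, stands out 8 mm: 0 out, 0.006 m fully in. Spring, about 3 N to start and 6.5 N fully in. A latch in the mast blocks all lifting while the mast is down unless the button is in by at least 0.004 m; before pulling it must be in
- mast_inner (a joint): slide of the inner tube with the camera head out of the middle tube, upward: 0 down, 0.060 m at its stop. It runs out first; its end is the first stop. Weight and friction about 4 N; sinks when let go
- mast_mid (a joint): slide of the middle tube out of the stand's outer tube, upward: 0 down, 0.060 m at its stop, the second stop. It follows once the inner tube is at its stop, total pull then about 7 N; the head is then 120 mm higher than at the start
- nut: steel hexagon nut, 24 x 27 x 13 mm, on the bench between the two loose rollers; bystander, origin under its centre
- pliers: green-handled pliers, 42 x 150 x 12 mm, near the bench's front edge; bystander, origin under the centre
- spec_front: spectacle front, 59 x 144 x 8 mm, near the bench's front edge; bystander, origin under the centre
- tape_roll: roll of masking tape lying flat behind the stand, 95 mm diameter, 24 mm high; bystander, origin under the centre

How it is judged:
On the way, in this order (a step that is already met when the one before it is completed fails the run):
1. the spare thick roller lies at rest in the saddle on both cradle rollers, let go (x of roller_c in the frame of cradle between -0.008 and 0.008 m and y of roller_c in the frame of cradle between -0.015 and 0.015 m and z of roller_c in the frame of cradle between 0.062 and 0.073 m and angle between the y axis of roller_c and the y axis of cradle, either way round below 0.2 rad and contact force between roller_c and roller_a above 0.1 N and contact force between roller_c and roller_b above 0.1 N and contact force between each of the arm, the fingers and roller_c below 0.1 N and linear speed of roller_c below 0.02 m/s and x of roller_a in the frame of cradle between -0.034 and -0.018 m and y of roller_a in the frame of cradle between -0.025 and 0.025 m and z of roller_a in the frame of cradle between 0.02 and 0.03 m and x of roller_b in the frame of cradle between 0.018 and 0.034 m and y of roller_b in the frame of cradle between -0.025 and 0.025 m and z of roller_b in the frame of cradle between 0.02 and 0.03 m and value of joint mast_inner below 0.01 m), for 0.2 s.
2. the button is pressed in with the mast still down (value of joint button above 0.004 m and value of joint each of mast_inner, mast_mid below 0.02 m), for 0.05 s.
At the end, for the whole second after the job is handed in: Gripper holds the camera head (over 2 N), both mast slides within 8 mm of their stops; the spare roller rests untouched on both cradle rollers, within 8 mm across, 15 mm along, 0.2 rad of parallel, 62 to 73 mm over the floor; lower rollers in place (8 mm across, 25 mm along) (x of roller_c in the frame of cradle between -0.008 and 0.008 m and y of roller_c in the frame of cradle between -0.015 and 0.015 m and z of roller_c in the frame of cradle between 0.062 and 0.073 m and angle between the y axis of roller_c and the y axis of cradle, either way round below 0.2 rad and contact force between roller_c and roller_a above 0.1 N and contact force between roller_c and roller_b above 0.1 N and contact force between each of the arm, the fingers, camera_head and roller_c below 0.1 N and linear speed of roller_c below 0.02 m/s and x of roller_a in the frame of cradle between -0.034 and -0.018 m and y of roller_a in the frame of cradle between -0.025 and 0.025 m and z of roller_a in the frame of cradle between 0.02 and 0.03 m and x of roller_b in the frame of cradle between 0.018 and 0.034 m and y of roller_b in the frame of cradle between -0.025 and 0.025 m and z of roller_b in the frame of cradle between 0.02 and 0.03 m and value of joint each of mast_inner, mast_mid above 0.052 m and contact force between the fingers and camera_head above 2 N); the arm keeps its last pose, push and grip.
It fails at once if thin roller moved by more than 30 mm (distance of thin_roller from where it was at the start of the episode above 0.03 m).
It fails at once if nut moved by more than 30 mm (distance of nut from where it was at the start of the episode above 0.03 m).
It fails at once if pliers moved by more than 30 mm (distance of pliers from where it was at the start of the episode above 0.03 m).
It fails at once if spec front moved by more than 30 mm (distance of spec_front from where it was at the start of the episode above 0.03 m).
It fails at once if tape roll moved by more than 30 mm (distance of tape_roll from where it was at the start of the episode above 0.03 m).
It also fails if it takes over 51 s, if anything falls off the work surface, if the arm or the gripper's body presses on something with over 40 N, if the wrist force passes 120 N, or if a joint passes its speed limit or range.

### The arm

A 7-joint arm with a two-finger parallel gripper is mounted at the origin on a cart in front of the work surface, level with it; the furniture and walls round the work are solid. World frame = base frame: x ahead of the robot, y to its left, z up, the work surface at z = 0. Lengths are in m, angles in rad, forces in N, time in s.
With the tool pointing down it reaches from about 0.425 to 0.875 m from the base axis. Payload 4.7 kg.
Tool frame: the origin (TCP) lies on the centre line of the jaws, within the pads' length; the fingertips stand ctrl.tcp_to_tips ahead of it and the grasp point (between the pads) lies 2 mm behind it (ctrl.tcp_to_tips is the distance from the TCP to the fingertips, in m); z points along the fingers, y is the line along which they close (so a half turn about z gives the same grasp; the last joint's range is limited). The gripper opens to 87 mm and grips with 3 to 60 N. Pads are 19 mm wide; open, the fingers measure 117 mm over their backs; the gripper's body (75 mm by 190 mm) begins 51 mm behind the grasp point.
Start: joints at [1.294, 0.321, -0.07, 1.45, 0.023, 1.371, -0.057], TCP at [0.186, -0.623, 0.24] pointing down, gripper open.
Joint ranges: [-2.86, 2.86], [-0.3, 2.09], [-1.38, 1.24], [0.06, 2.45], [-1.56, 4.7], [0.09, 2.05], [-2.69, 2.69]. Speed limits (rad/s): [2.57, 2.57, 3.14, 3.14, 3.14, 3.14, 3.14].

### API

Orientations are given as a rotation vector (axis times angle).
In Python, from bench import ctrl, optics, close_job gives the robot as it stands.
- The arm moves only by the shell command python3 -m inch 'ROWS' [OPENING] [FORCE]. ROWS is JSON, a list of rows, each a list of 2 entries, a list of its own where there are three numbers: the shift along the tool's x, y, z in mm, then the turn, a rotation vector about the tool's x, y, z in degrees. In form: [[[x, y, z], [ax, ay, az]], ...]. A call has exactly 10 rows; each row shifts and turns the commanded pose from where the row before left it, along the tool's axes as they then stand; what a row does not reach is not made up. A row lasts 1/10 s, in which the tool goes at most 50 mm and 8.59 degrees, less where a joint would pass 70% of its speed; a pose out of reach is approached as far as the arm can. A call is refused whole if a number of a shift passes 50 or a number of a turn 8.59, either way. A call with a gripper value outside its range is refused whole. OPENING is the closure, from 0 (fully open) to 1 (shut), set as the call begins (- or left out, the last holds). The fingers move at their own pace and stop on an object; FORCE is the grip in N (left out, the last holds). Time passes only in rows, so rows that do not move let the fingers close, or fill a call up. It gives the time, the measured TCP pose, the force and the opening at its end, in the units of the state.
- ctrl.get_state(): the state, without advancing time (a new reading comes with each control period).
- optics.get_image(name): name is "scene" or "top" or "wrist"; returns a dict with "image" (420x560x3 uint8, red, green, blue), "fx", "fy", "cx", "cy" (pixels), "R" (3x3) and "t" (3): a world point X has camera coordinates R X + t; the wrist camera has in their place "hand_eye" (4x4, takes a point from camera to tool coordinates, whose origin is the TCP and whose axes are the flange's). Camera axes: x right, y down, z forward; pixel columns grow to the right and rows downward; lengths in m; the calibration is good to about 2 mm. The wrist camera is an equidistant fisheye: a pixel r from the principal point sees the ray r / f radians off the axis. A picture is of the moment at which its call begins: read the wrist's pose just before it. There is no depth.
- close_job(): hands the job in, once; it reports no verdict.
The state is a dict: "time": time; "joint_positions": joint angles; "qd": joint speeds; "joint_torque": joint torques, N m; "position": TCP position; "tool_rot": TCP orientation; "ft_force": force on the tool from outside, world axes, zero at the start; "torque": the same for the moment, N m; "grip_width": opening from 0.0 (shut) to 1.0 (fully open).
Only numpy, scipy, OpenCV 4.12 (cv2) and the standard library are available. Lean on these libraries where they do the work, as an engineer would, in place of code of your own. Each camera call takes 0.05 s, during which the arm holds its last target. There are 200 camera calls.

## Working session

There is one attempt and no reset: what is moved stays moved. The work goes in short steps, Python scripts to look and compute and a shell command to move; the robot and the scene stay as the last step left them, time stands still between calls to the robot, and variables do not carry over. Pictures are saved under pics/ and viewed, on a budget of 10 in all, crops included, one or two more only if the job needs it, and the job is handed in when it is done.

```bash
mkdir -p pics; ls
python3 - <<'E'
from bench import ctrl, optics
import cv2, numpy as np
s=ctrl.get_state(); print({k:np.round(v,4).tolist() for k,v in s.items()}); print(ctrl.tcp_to_tips)
for n in ("scene","top"):
    d=optics.get_image(n); cv2.imwrite(f"pics/{n}0.png",d["image"][:,:,::-1])
    np.savez(f"{n}.npz",**{k:v for k,v in d.items() if k!="image"}); print(n,d["fx"],d["cx"],d["cy"],np.round(d["R"],3).tolist(),d["t"])
E
```

```text
pics
{'time': 0.0, 'joint_positions': [1.2941, 0.3218, -0.0701, 1.4517, 0.0226, 1.3708, -0.0569], 'qd': [0.0009, 0.0015, 0.0022, -0.001, -0.0007, 0.0012, -0.0002], 'joint_torque': [0.0002, -49.1286, -0.404, -31.2524, -0.0641, 0.0439, 0.0002], 'position': [0.1862, -0.6222, 0.2385], 'tool_rot': [-3.1066, -0.4549, 0.0006], 'ft_force': [-0.1125, -0.5492, 0.0363], 'torque': [0.021, -0.0249, 0.0063], 'grip_width': 1.0008}
0.017
scene 462.29603963345255 281.40401803967404 208.57024328020705 [[0.869, -0.494, -0.013], [-0.23, -0.38, -0.896], [0.438, 0.782, -0.444]] [-0.47097605  0.27098525  0.60589518]
top 532.5332477862172 280.7745604754308 207.30713942672105 [[0.017, -1.0, -0.013], [-0.982, -0.014, -0.187], [0.187, 0.016, -0.982]] [0.08081118 0.58337189 1.2830233 ]
```

View pics/scene0.png

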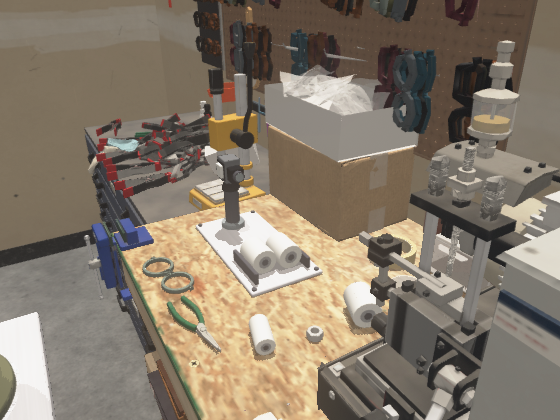

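View pics/top0.png

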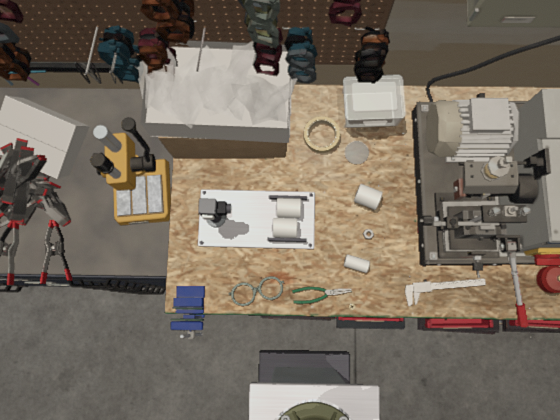

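Scene: mast at about (232,190), the cradle rollers at (255,255) and (285,250), thick spare at (362,305), thin roller at (262,335), nut between. In the top view the thick spare is at (368,197), the thin one at (357,264), and the mast head at (212,207). I'll enlarge the top view.

Run:
```python
import cv2
a=cv2.imread("pics/top0.png")[180:260,192:392]
cv2.imwrite("pics/crop1.png",cv2.resize(a,None,fx=4,fy=4,interpolation=cv2.INTER_CUBIC))
```

```text
(no output)
```

View pics/crop1.png

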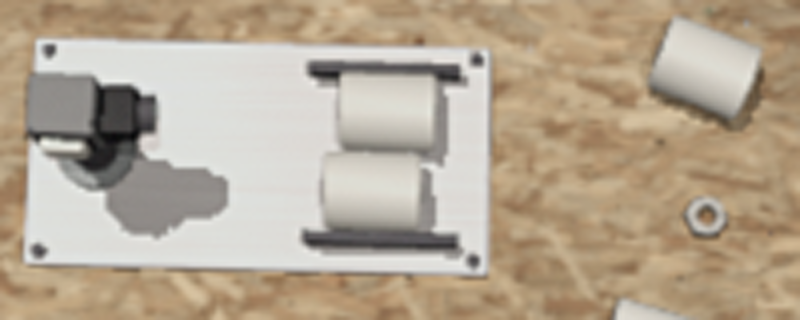

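```bash
cat > h.py <<'E'
import numpy as np
from scipy.spatial.transform import Rotation as Ro
def ray(px,z,cam="top"):
    d=np.load(cam+".npz"); v=np.array([(px[0]-d["cx"])/d["fx"],(px[1]-d["cy"])/d["fy"],1])
    R=d["R"];C=-R.T@d["t"];w=R.T@v; return C+w*(z-C[2])/w[2]
def crop(p,z): return ray((p[0]/4+192-.375,p[1]/4+180-.375),z)
E
python3 - <<'E'
from h import *
np.set_printoptions(precision=4,suppress=True)
d=np.load("top.npz");print("C",-d["R"].T@d["t"])
P=np.array([crop(p,.008) for p in [(36,39),(490,48),(488,274),(25,264)]]);print("plate",P,P.mean(0))
yd=(P[0]+P[3]-P[1]-P[2])/2;xd=(P[0]+P[1]-P[2]-P[3])/2
print("len",np.linalg.norm(yd),np.linalg.norm(xd),"yaw from y",np.degrees(np.arctan2(-yd[0],yd[1])),"x",np.degrees(np.arctan2(xd[1],xd[0])))
H=np.array([crop(p,.171) for p in [(30,73),(97,74),(95,137),(27,138)]]);print("head",H,H.mean(0))
for n,c,z in (("c",[(672,17),(762,52),(738,120),(650,88)],.025),("b",[(339,74),(437,74),(437,150),(337,150)],.033),("a",[(320,153),(420,153),(420,230),(322,230)],.033)):
    Q=np.array([crop(p,z) for p in c]);a=(Q[1]+Q[2]-Q[0]-Q[3])/2
    print(n,Q.mean(0),"axis",a,np.linalg.norm(a),np.degrees(np.arctan2(a[1],a[0])),"w",np.linalg.norm((Q[0]+Q[1]-Q[2]-Q[3])/2))
print("nut",crop((707,216),.006))
from bench import ctrl
print(Ro.from_rotvec(ctrl.get_state()["tool_rot"]).as_matrix())
E
```

```text
C [0.3319 0.0683 1.3705]
plate [[0.6361 0.3019 0.008 ]
 [0.6341 0.004  0.008 ]
 [0.4857 0.0045 0.008 ]
 [0.4877 0.3023 0.008 ]] [0.5609 0.1532 0.008 ]
len 0.2978750072530018 0.14839856156913783 yaw from y -0.3740816285325233 x -0.18944705975344997
head [[0.5796 0.2765 0.171 ]
 [0.5795 0.2378 0.171 ]
 [0.5427 0.2375 0.171 ]
 [0.5415 0.2765 0.171 ]] [0.5608 0.2571 0.171 ]
c [ 0.6183 -0.1339  0.025 ] axis [-0.0213 -0.0569  0.    ] 0.06073053959539771 -110.49507646406555 w 0.048471798948124825
b [0.5859 0.0704 0.033 ] axis [ 0.0009 -0.0632  0.    ] 0.06325585874068024 -89.18837680164025 w 0.04943861057318413
a [0.5344 0.0805 0.033 ] axis [ 0.0009 -0.0628  0.    ] 0.06282714620060029 -89.15970754212059 w 0.04939020760539539
nut [ 0.5256 -0.1364  0.006 ]
[[ 0.958   0.2867 -0.0006]
 [ 0.2867 -0.958   0.0016]
 [-0.0001 -0.0017 -1.    ]]
```

```bash
python3 -m inch '[[[18,-22,0],[0,0,0]],[[18,-22,0],[0,0,0]],[[18,-22,0],[0,0,0]],[[18,-22,0],[0,0,0]],[[18,-22,0],[0,0,0]],[[18,-22,0],[0,0,0]],[[18,-22,0],[0,0,0]],[[18,-22,0],[0,0,0]],[[18,-22,0],[0,0,0]],[[18,-22,0],[0,0,0]]]' 0 20
python3 -m inch '[[[21,-18,0],[0,0,0]],[[21,-18,0],[0,0,0]],[[21,-18,0],[0,0,0]],[[21,-18,0],[0,0,0]],[[21,-18,0],[0,0,0]],[[21,-18,0],[0,0,0]],[[21,-18,0],[0,0,0]],[[21,-18,0],[0,0,0]],[[21,-18,0],[0,0,0]],[[21,-18,0],[0,0,0]]]'
python3 -m inch '[[[0,0,0],[0,0,-7]],[[0,0,0],[0,0,-7]],[[0,0,0],[0,0,-7]],[[0,0,0],[0,0,-7]],[[0,0,0],[0,0,-7]],[[0,0,0],[0,0,-6]],[[0,0,0],[0,0,-6]],[[0,0,0],[0,0,-6]],[[0,0,0],[0,0,0]],[[0,0,0],[0,0,0]]]'
cat >> h.py <<'E'
def to(p,closing_deg):
    "remaining shift in tool axes mm, turn about tool axes deg, for tool down with closing line at angle"
    from bench import ctrl
    s=ctrl.get_state();R=Ro.from_rotvec(s["tool_rot"]).as_matrix()
    a=np.radians(closing_deg);y=np.array([np.cos(a),np.sin(a),0]);z=np.array([0,0,-1.])
    if y@R[:,1]<0:y=-y
    T=np.c_[np.cross(y,z),y,z]
    print("t",s["time"],"pos",np.round(s["position"],4),"F",np.round(s["ft_force"],1),"w",s["grip_width"])
    print("shift",np.round(1000*R.T@(np.array(p)-s["position"]),1),"turn",np.round(np.degrees(Ro.from_matrix(R.T@T).as_rotvec()),2),"rotated-first shift",np.round(1000*T.T@(np.array(p)-s["position"]),1))
E
python3 -c "
from h import *
to((.618,-.134,.2),-20.5)"
```

```text
time: 1.1
position: [0.2959, -0.359, 0.2392]
tool_rot: [-3.108, -0.455, 0.001]
ft_force: [0.1, -0.4, 0.0]
grip_width: 0.997
time: 2.1
position: [0.4455, -0.1266, 0.2393]
tool_rot: [3.108, 0.455, -0.001]
ft_force: [-0.1, 0.2, 0.0]
grip_width: 0.996
time: 3.1
position: [0.4451, -0.1276, 0.2393]
tool_rot: [-2.581, -1.791, 0.0]
ft_force: [-0.5, -0.4, -0.6]
grip_width: 1.0
t 3.1 pos [ 0.4451 -0.1276  0.2393] F [-0.5 -0.4 -0.6] w 0.9997059640255548
shift [ 54.5 164.2  39.2] turn [-0.02  0.01  0.02] rotated-first shift [ 54.6 164.2  39.3]
```

```bash
python3 -m inch '[[[7,20,0],[0,0,0]],[[7,20,0],[0,0,0]],[[7,20,0],[0,0,0]],[[7,20,0],[0,0,0]],[[7,20,0],[0,0,0]],[[7,20,0],[0,0,0]],[[7,20,10],[0,0,0]],[[5.5,24,10],[0,0,0]],[[0,0,10],[0,0,0]],[[0,0,9],[0,0,0]]]'
python3 - <<'E'
from h import *
from bench import optics
import cv2
to((.6183,-.1339,.03),-20.5)
d=optics.get_image("wrist");cv2.imwrite("pics/w1.png",d["image"][:,:,::-1]);print(d["fx"],d["cx"],d["cy"],d["hand_eye"])
E
```

```text
time: 4.1
position: [0.6177, -0.1334, 0.1991]
tool_rot: [-2.578, -1.792, 0.001]
ft_force: [-0.6, -0.2, 0.4]
grip_width: 1.0
t 4.1 pos [ 0.6177 -0.1334  0.1991] F [-0.6 -0.2  0.4] w 1.0004097316003389
shift [ -0.3   1.1 169.1] turn [-0.11 -0.02  0.1 ] rotated-first shift [ -0.3   0.8 169.1]
325.19226210127806 278.73197941051967 205.17091122223732 [[-7.05028019e-04 -9.68819613e-01 -2.47766141e-01  6.61778637e-02]
 [ 9.99999346e-01 -9.06044124e-04  6.97293664e-04  8.29689214e-05]
 [-9.00038833e-04 -2.47765487e-01  9.68819618e-01 -1.45953924e-01]
 [ 0.00000000e+00  0.00000000e+00  0.00000000e+00  1.00000000e+00]]
```

View pics/w1.png

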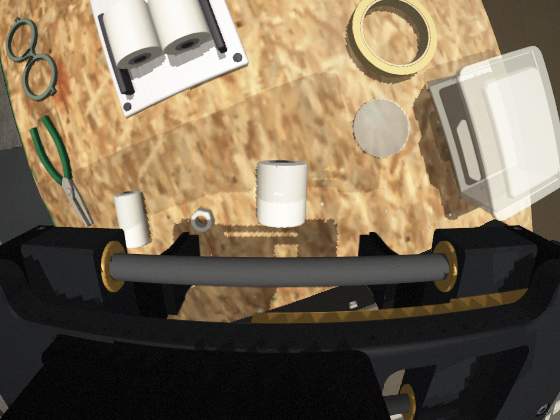

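The wrist view shows the thick roller at cols 255–308, centred between the fingers (cols 185 and 372) with its axis vertical in the image, and the thin roller and nut clear to the left. Descending and gripping.

```bash
python3 -m inch '[[[0,1,20],[0,0,0]],[[0,0,20],[0,0,0]],[[0,0,20],[0,0,0]],[[0,0,20],[0,0,0]],[[0,0,20],[0,0,0]],[[0,0,20],[0,0,0]],[[0,0,20],[0,0,0]],[[0,0,15],[0,0,0]],[[0,0,10],[0,0,0]],[[0,0,4],[0,0,0]]]'
python3 -m inch '[[[0,0,0],[0,0,0]],[[0,0,0],[0,0,0]],[[0,0,0],[0,0,0]],[[0,0,0],[0,0,0]],[[0,0,0],[0,0,0]],[[0,0,0],[0,0,0]],[[0,0,0],[0,0,0]],[[0,0,0],[0,0,0]],[[0,0,0],[0,0,0]],[[0,0,0],[0,0,0]]]' 0.8 20
python3 -m inch '[[[0,0,-3],[0,0,0]],[[0,0,-7],[0,0,0]],[[0,0,-14],[0,0,0]],[[0,0,-18],[0,0,0]],[[0,0,-18],[0,0,0]],[[0,0,-18],[0,0,0]],[[0,0,-18],[0,0,0]],[[0,0,-18],[0,0,0]],[[0,0,-10],[0,0,0]],[[0,0,-4],[0,0,0]]]'
python3 -c "
from h import *
to((.561,.0735,.158),0)"
```

```text
time: 5.15
position: [0.6183, -0.134, 0.0308]
tool_rot: [-2.578, -1.794, 0.001]
ft_force: [-0.0, -0.5, -0.5]
grip_width: 0.997
time: 6.15
position: [0.6193, -0.1341, 0.0318]
tool_rot: [2.578, 1.794, 0.001]
ft_force: [-0.8, -0.7, 2.3]
grip_width: 0.569
time: 7.15
position: [0.6196, -0.1339, 0.1614]
tool_rot: [2.577, 1.793, 0.002]
ft_force: [-0.1, -0.1, -1.6]
grip_width: 0.571
t 7.15 pos [ 0.6196 -0.1339  0.1614] F [-0.1 -0.1 -1.6] w 0.5707974109321592
shift [ 174.1 -127.     3.1] turn [ 1.400e-01  2.000e-02 -2.033e+01] rotated-first shift [207.4 -58.6   3.4]
```

```bash
python3 -m inch '[[[0,0,0],[0,0,-5]],[[0,0,0],[0,0,-5]],[[0,0,0],[0,0,-5]],[[0,0,0],[0,0,-5.3]],[[15,-4,0],[0,0,0]],[[25,-7,0],[0,0,0]],[[25,-7,0],[0,0,0]],[[25,-7,0],[0,0,0]],[[20,-7,0],[0,0,0]],[[10,-2,0],[0,0,0]]]'
python3 -m inch '[[[15,-4,0],[0,0,0]],[[20,-6,0],[0,0,0]],[[20,-6,0],[0,0,0]],[[17,-6,0],[0,0,0]],[[10,-2,0],[0,0,0]],[[5,-0.5,0],[0,0,0]],[[0,0,0],[0,0,0]],[[0,0,0],[0,0,0]],[[0,0,0],[0,0,0]],[[0,0,0],[0,0,0]]]'
python3 - <<'E'
from h import *
from bench import optics
import cv2
to((.561,.0735,.081),0)
d=optics.get_image("wrist");cv2.imwrite("pics/w2.png",d["image"][:,:,::-1])
E
```

```text
time: 8.15
position: [0.5838, -0.0104, 0.1595]
tool_rot: [-2.219, -2.223, 0.0]
ft_force: [-0.1, -0.8, -1.3]
grip_width: 0.569
time: 9.15
position: [0.5608, 0.0722, 0.1594]
tool_rot: [2.224, 2.219, -0.0]
ft_force: [-0.5, -0.8, -2.2]
grip_width: 0.57
t 9.15 pos [0.5608 0.0722 0.1594] F [-0.5 -0.8 -2.2] w 0.5698542342626556
shift [ 1.3  0.2 78.4] turn [-0.01  0.02 -0.12] rotated-first shift [ 1.3  0.2 78.4]
```

View pics/w2.png

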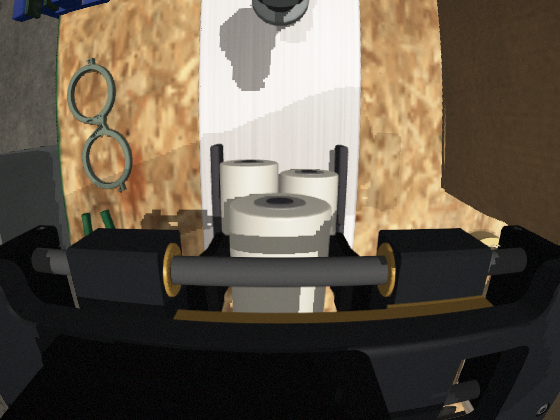

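The held roller (top end at cols 231–331, centre 280) sits over the seam of the cradle rollers (col 279), midway between the rails (217 and 341). Lowering.

```bash
python3 -m inch '[[[1,0,10],[0,0,0]],[[0,0,12],[0,0,0]],[[0,0,12],[0,0,0]],[[0,0,12],[0,0,0]],[[0,0,12],[0,0,0]],[[0,0,7],[0,0,0]],[[0,0,4],[0,0,0]],[[0,0,1],[0,0,0]],[[0,0,0],[0,0,0]],[[0,0,0],[0,0,0]]]'
python3 -m inch '[[[0,0,0.7],[0,0,0]],[[0,0,0.7],[0,0,0]],[[0,0,0.7],[0,0,0]],[[0,0,0.7],[0,0,0]],[[0,0,0.7],[0,0,0]],[[0,0,0.5],[0,0,0]],[[0,0,0],[0,0,0]],[[0,0,0],[0,0,0]],[[0,0,0],[0,0,0]],[[0,0,0],[0,0,0]]]'
```

```text
time: 10.2
position: [0.561, 0.0742, 0.0901]
tool_rot: [2.222, 2.22, 0.001]
ft_force: [0.2, 0.5, -2.6]
grip_width: 0.568
time: 11.2
position: [0.5606, 0.0741, 0.0856]
tool_rot: [2.222, 2.221, -0.0]
ft_force: [0.4, 0.2, -0.9]
grip_width: 0.57
```

```bash
python3 -m inch '[[[0,0,0.5],[0,0,0]],[[0,0,0.5],[0,0,0]],[[0,0,0],[0,0,0]],[[0,0,0],[0,0,0]],[[0,0,0],[0,0,0]],[[0,0,0],[0,0,0]],[[0,0,0],[0,0,0]],[[0,0,0],[0,0,0]],[[0,0,0],[0,0,0]],[[0,0,0],[0,0,0]]]'
python3 -m inch '[[[0,0,0.5],[0,0,0]],[[0,0,0.5],[0,0,0]],[[0,0,0],[0,0,0]],[[0,0,0],[0,0,0]],[[0,0,0],[0,0,0]],[[0,0,0],[0,0,0]],[[0,0,0],[0,0,0]],[[0,0,0],[0,0,0]],[[0,0,0],[0,0,0]],[[0,0,0],[0,0,0]]]'
```

```text
time: 12.2
position: [0.5606, 0.0741, 0.0845]
tool_rot: [2.222, 2.221, -0.0]
ft_force: [0.5, 0.5, -1.3]
grip_width: 0.568
time: 13.2
position: [0.5606, 0.0741, 0.0835]
tool_rot: [2.222, 2.221, -0.0]
ft_force: [-0.2, -0.7, -1.1]
grip_width: 0.569
```

```bash
python3 -m inch '[[[0,0,0.5],[0,0,0]],[[0,0,0.5],[0,0,0]],[[0,0,0],[0,0,0]],[[0,0,0],[0,0,0]],[[0,0,0],[0,0,0]],[[0,0,0],[0,0,0]],[[0,0,0],[0,0,0]],[[0,0,0],[0,0,0]],[[0,0,0],[0,0,0]],[[0,0,0],[0,0,0]]]'
```

```text
time: 14.2
position: [0.5608, 0.0741, 0.0828]
tool_rot: [2.222, 2.22, 0.0]
ft_force: [-1.2, -1.1, 5.2]
grip_width: 0.568
```

Contact made (+6.5 N). Backing off a little and releasing.

```bash
python3 -m inch '[[[0,0,-0.5],[0,0,0]],[[0,0,0],[0,0,0]],[[0,0,0],[0,0,0]],[[0,0,0],[0,0,0]],[[0,0,0],[0,0,0]],[[0,0,0],[0,0,0]],[[0,0,0],[0,0,0]],[[0,0,0],[0,0,0]],[[0,0,0],[0,0,0]],[[0,0,0],[0,0,0]]]' 0.2
python3 -m inch '[[[0,0,-2],[0,0,0]],[[0,0,-5],[0,0,0]],[[0,0,-10],[0,0,0]],[[0,0,-18],[0,0,0]],[[0,0,-25],[0,0,0]],[[0,0,-25],[0,0,0]],[[0,0,-25],[0,0,0]],[[0,0,-25],[0,0,0]],[[0,0,-15],[0,0,0]],[[0,0,-5],[0,0,0]]]' 0
python3 - <<'E'
from h import *
from bench import optics
import cv2
to((.561,.2575,.147),0)
a=optics.get_image("wrist")["image"][:,:,::-1]
b=optics.get_image("scene")["image"][200:305,180:340,::-1]
cv2.imwrite("pics/w3.png",a)
cv2.imwrite("pics/s3.png",cv2.resize(b,None,fx=4,fy=4,interpolation=cv2.INTER_CUBIC))
E
```

```text
time: 15.2
position: [0.5606, 0.0741, 0.083]
tool_rot: [2.222, 2.221, -0.0]
ft_force: [0.2, -1.2, 0.3]
grip_width: 0.801
time: 16.2
position: [0.5614, 0.0744, 0.2403]
tool_rot: [2.22, 2.219, 0.004]
ft_force: [0.4, -0.2, -0.8]
grip_width: 0.995
t 16.2 pos [0.5614 0.0744 0.2403] F [ 0.4 -0.2 -0.8] w 0.9954807552939512
shift [183.1  -0.9  93.2] turn [ 0.19  0.01 -0.03] rotated-first shift [183.1  -0.4  93.3]
```

View pics/w3.png

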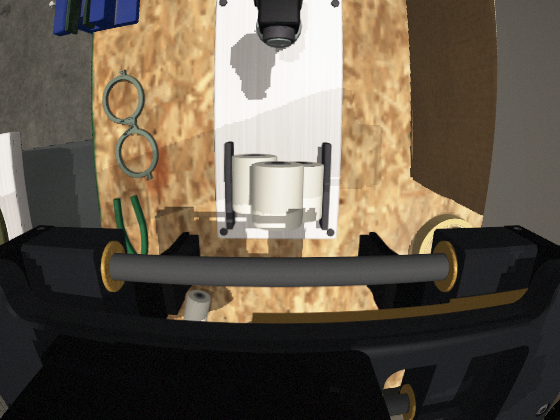

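The released roller stands on the pair (cols 250–305, rails 229 and 325, so centred). Moving over the mast and down.

```bash
python3 -m inch '[[[10,0,0],[0,0,0]],[[20,0,0],[0,0,0]],[[25,0,0],[0,0,0]],[[25,0,0],[0,0,0]],[[25,0,0],[0,0,0]],[[25,0,0],[0,0,0]],[[25,0,0],[0,0,0]],[[18,0,0],[0,0,0]],[[8,0,0],[0,0,0]],[[2,0,0],[0,0,0]]]'
python3 -m inch '[[[0,0,10],[0,0,0]],[[0,0,15],[0,0,0]],[[0,0,15],[0,0,0]],[[0,0,15],[0,0,0]],[[0,0,15],[0,0,0]],[[0,0,12],[0,0,0]],[[0,0,9],[0,0,0]],[[0,0,4],[0,0,0]],[[0,0,0],[0,0,0]],[[0,0,0],[0,0,0]]]'
python3 - <<'E'
from h import *
from bench import optics
import cv2
to((.561,.2575,.145),0)
a=optics.get_image("top")["image"][180:260,192:342,::-1]
b=optics.get_image("scene")["image"][130:280,180:330,::-1]
f=lambda i:cv2.resize(i,(600,i.shape[0]*600//i.shape[1]),interpolation=cv2.INTER_CUBIC)
b=f(b)[:,:]; a=f(a)
cv2.imwrite("pics/m1.png",cv2.resize(np.vstack([a,b]),None,fx=.64,fy=.64,interpolation=cv2.INTER_AREA))
cv2.imwrite("pics/m1top.png",a)
E
```

```text
time: 17.3
position: [0.5597, 0.2585, 0.2369]
tool_rot: [-2.218, -2.222, 0.002]
ft_force: [1.0, -0.1, 0.7]
grip_width: 1.0
time: 18.3
position: [0.561, 0.2574, 0.1435]
tool_rot: [2.222, 2.221, 0.001]
ft_force: [0.6, 0.5, 0.3]
grip_width: 1.001
t 18.3 pos [0.561  0.2574 0.1435] F [0.6 0.5 0.3] w 1.001309502062408
shift [ 0.1 -0.  -1.5] turn [ 0.05 -0.02 -0.03] rotated-first shift [ 0.1 -0.  -1.5]
```

View pics/m1.png

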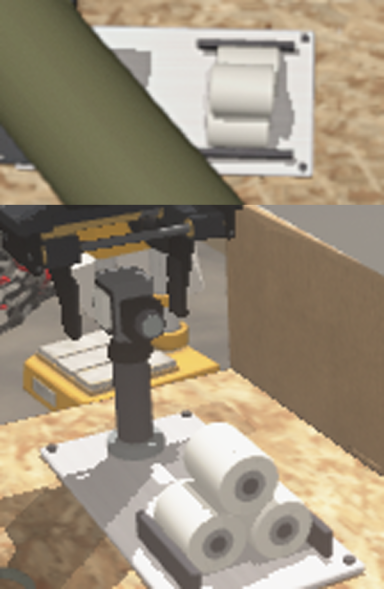

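The scene view shows the pyramid standing, with the fingers either side of the head at button height. Squeezing.

```bash
python3 -c "
from h import *
print(ray((286.1,215.2),.076))"
python3 -m inch '[[[0,0,-1],[0,0,0]],[[0,0,0],[0,0,0]],[[0,0,0],[0,0,0]],[[0,0,0],[0,0,0]],[[0,0,0],[0,0,0]],[[0,0,0],[0,0,0]],[[0,0,0],[0,0,0]],[[0,0,0],[0,0,0]],[[0,0,0],[0,0,0]],[[0,0,0],[0,0,0]]]' 0.9 40
```

```text
[0.55853924 0.07599411 0.076     ]
time: 19.4
position: [0.5613, 0.257, 0.1439]
tool_rot: [2.222, 2.22, 0.002]
ft_force: [3.4, 1.0, -3.2]
grip_width: 0.429
```

```bash
python3 -m inch '[[[0,0,-2],[0,0,0]],[[0,0,-4],[0,0,0]],[[0,0,-6],[0,0,0]],[[0,0,-6],[0,0,0]],[[0,0,-6],[0,0,0]],[[0,0,-6],[0,0,0]],[[0,0,-6],[0,0,0]],[[0,0,-6],[0,0,0]],[[0,0,-4],[0,0,0]],[[0,0,-2],[0,0,0]]]'
python3 -m inch '[[[0,0,-4],[0,0,0]],[[0,0,-5],[0,0,0]],[[0,0,-5],[0,0,0]],[[0,0,-6],[0,0,0]],[[0,0,-6],[0,0,0]],[[0,0,-6],[0,0,0]],[[0,0,-6],[0,0,0]],[[0,0,-6],[0,0,0]],[[0,0,-5],[0,0,0]],[[0,0,-3],[0,0,0]]]'
```

```text
time: 20.4
position: [0.5612, 0.257, 0.1924]
tool_rot: [2.222, 2.22, 0.001]
ft_force: [4.7, 1.4, -4.4]
grip_width: 0.435
time: 21.4
position: [0.5611, 0.257, 0.2437]
tool_rot: [2.222, 2.22, 0.001]
ft_force: [5.9, 2.0, -6.5]
grip_width: 0.428
```

```bash
python3 -m inch '[[[0,0,-4],[0,0,0]],[[0,0,-4],[0,0,0]],[[0,0,-4],[0,0,0]],[[0,0,-3],[0,0,0]],[[0,0,-2],[0,0,0]],[[0,0,-1],[0,0,0]],[[0,0,-1],[0,0,0]],[[0,0,-0.5],[0,0,0]],[[0,0,0],[0,0,0]],[[0,0,0],[0,0,0]]]'
python3 -m inch '[[[0,0,-0.5],[0,0,0]],[[0,0,-0.5],[0,0,0]],[[0,0,0],[0,0,0]],[[0,0,0],[0,0,0]],[[0,0,0],[0,0,0]],[[0,0,0],[0,0,0]],[[0,0,0],[0,0,0]],[[0,0,0],[0,0,0]],[[0,0,0],[0,0,0]],[[0,0,0],[0,0,0]]]'
```

```text
time: 22.4
position: [0.5612, 0.2569, 0.2628]
tool_rot: [2.222, 2.22, 0.001]
ft_force: [7.0, 0.9, -6.6]
grip_width: 0.43
time: 23.4
position: [0.5612, 0.2569, 0.2638]
tool_rot: [2.222, 2.22, 0.001]
ft_force: [5.8, 1.7, -5.5]
grip_width: 0.431
```

```bash
python3 -m inch '[[[0,0,-0.5],[0,0,0]],[[0,0,-0.5],[0,0,0]],[[0,0,-0.5],[0,0,0]],[[0,0,0],[0,0,0]],[[0,0,0],[0,0,0]],[[0,0,0],[0,0,0]],[[0,0,0],[0,0,0]],[[0,0,0],[0,0,0]],[[0,0,0],[0,0,0]],[[0,0,0],[0,0,0]]]'
python3 - <<'E'
from h import *
from bench import optics
import cv2
a=optics.get_image("top")["image"][180:260,192:342,::-1]
b=optics.get_image("scene")["image"][80:310,130:360,::-1]
f=lambda i:cv2.resize(i,(500,i.shape[0]*500//i.shape[1]),interpolation=cv2.INTER_CUBIC)
v=np.vstack([f(a),f(b)]);cv2.imwrite("pics/e1.png",cv2.resize(v,(v.shape[1]*600//v.shape[0],600),interpolation=cv2.INTER_AREA))
E
```

```text
time: 24.4
position: [0.5611, 0.2569, 0.264]
tool_rot: [-2.222, -2.22, 0.0]
ft_force: [8.0, 2.3, -12.0]
grip_width: 0.431
```

View pics/e1.png

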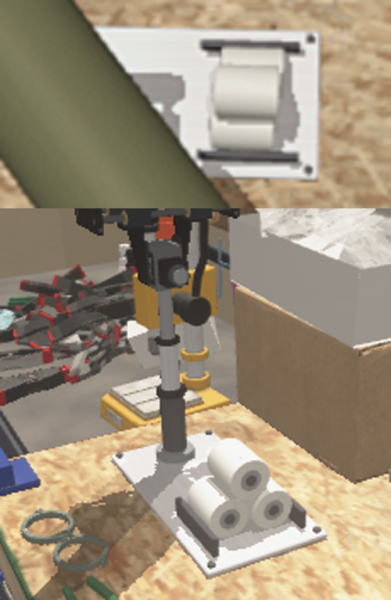

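The mast shows both tubes out (collars at about rows 340 and 390, head at row 265). The pull stiffened from about 6 N to 12 N at the stop, and the pyramid stands. Handing in.

```bash
python3 -c "
from bench import close_job
print(close_job())"
```

```text
the job is handed in; nothing more can be done
None
```

The spare thick roller is resting in the saddle on the two cradle rollers, and the mast is fully extended with the gripper still holding the head. I handed the job in at about 24.5 s; the hand-in gives no verdict.

- **Roller:** I gripped it across its diameter (opening about 49.6 mm), lowered it until contact showed about 6 N, then let go. A top image taken after release puts it at about (0.5585, 0.076). That is roughly 2.5 mm off the cradle centre in x and in y, inside the 8 mm and 15 mm limits.
- **Button and mast:** The pinch closed to about 37.3 mm, against 38 mm with the button fully in, so I take it as pressed. The head then rose 120 mm. The upward pull went from about 6 N to 12 N with almost no further movement, which is the second stop.
- **Final picture:** Both tubes are out, and the pyramid is still standing.
- **Bystanders:** I didn't measure their positions at the end. I saw no contact with any of them during the run.
- **Loose end:** There is a side force of about 8 N in x on the wrist from pinching slightly off-centre. It is well under the limits.

No check failed. I viewed 8 pictures.

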